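Line up microscope objectives by height on their storage rail

ROBOT

A 7-joint arm with a two-finger parallel gripper is mounted at the origin on the work surface. World frame = base frame: x ahead of the robot, y to its left, z up, the work surface at z = 0. Lengths are in m, angles in rad, forces in N, time in s.
With the tool pointing down it reaches from about 0.4 to 0.9 m from the base axis. Payload 5.5 kg.
Tool frame: the origin (TCP) lies at the very end of the fingers, on their centre line; the grasp point (between the pads) lies 19 mm behind it; z points along the fingers, x is the direction in which the jaws open and shut, and the axes are right-handed (so a half turn about z gives the same grasp; the last joint's range is limited). The gripper opens to 92 mm and grips with 3 to 60 N. Pads are 19 mm wide; open, the fingers measure 130 mm over their backs; the gripper's body (75 mm by 190 mm) begins 47 mm behind the grasp point.
Start: joints at [-0.864, 0.501, -0.427, 1.55, 0.221, 1.138, -0.21], TCP at [0.279, 0.587, 0.227] pointing down, gripper open.
Joint ranges: [-2.88, 2.88], [-0.31, 2.03], [-1.54, 1.56], [0.2, 2.42], [-1.41, 4.55], [0.19, 2.02], [-2.57, 2.57]. Speed limits (rad/s): [2.57, 2.57, 3.14, 3.14, 3.14, 3.14, 3.14].

INTERFACE

Orientations are given as a rotation vector (axis times angle).
In Python, from rig import env gives the robot as it stands.
- The arm moves only by the tool drive_tool, never from a script. Its argument "plan" is one flat list of numbers, 5 for each row, row after row: the shift along the tool's x, y, z in cm, then the turn about the tool's z in rad, then the finger opening in cm, from 0 to 9.18. In form: [tx, ty, tz, twist, hand, tx, ty, tz, twist, hand, ...]. A call has exactly 10 rows; each row is the pose to reach, as a shift and turn from the pose commanded when the call began, along the tool's axes at that moment; what a row does not reach only later rows make up. A row lasts 1/10 s, in which the tool goes at most 50 mm and 8.59 degrees, less where a joint would pass 70% of its speed; a pose out of reach is approached as far as the arm can. A call with a gripper value outside its range is refused whole. The fingers move at their own pace and stop on an object; "grip_force" is the grip in N (left out, the last holds). Time passes only in rows, so rows that repeat a pose let the fingers close, or fill a call up. It gives the time, the measured TCP pose, the force and the opening at its end, in the units of the state.
- env.observe(): the state, without advancing time (a new reading comes with each control period).
- env.read_camera(name): name is "scene" or "top" or "wrist"; returns (picture, depth): 400x640x3 uint8, red, green, blue; 400x640 float32, m along the optical axis (not along the pixel's ray), 0 where there is no reading.
- env.camera_params(name): a dict with "vertical_fov" (degrees; the focal length in pixels is half the picture's height over the tangent of half this angle, whatever the lens; pixels are square), "cx", "cy" (the principal point, pixels), "k1" (the pictures are not rectified: a ray, as slopes to the right and down, at radius r is drawn at 1 + k1 r^2 times it, then the intrinsics apply), "extrinsics" (4x4, takes a point from world to camera coordinates); the wrist camera has in their place "tool_from_camera" (4x4, takes a point from camera to tool coordinates, whose origin is the TCP and whose axes are the tool frame's). Camera axes: x right, y down, z forward; pixel columns grow to the right and rows downward; lengths in m; the calibration is good to about 2 mm. A picture is of the moment at which its call begins: read the wrist's pose just before it. camera_params takes no time and is no camera call.
- env.close_job(): hands the job in, once; it reports no verdict.
Trained networks look in the newest picture that a camera, given by its name, has taken for a name from the list of things; names that differ only in an ending like _2 or _b are one class to them, and where a whole thing is asked for, a point or a joint stands for the part that bears it (a point fixed in the world has none). Each returns a list of dicts, best first, with "conf" (0 to 1); they miss things now and then, are a little off and sometimes report something else, mostly with a low value. They report only what shows in the picture. A call takes as long as a camera call. They do not tell look-alikes from the thing itself.
- env.spot_in(camera, query): "xyz" ([x, y, z] in m, in world coordinates, good to about 4 mm: the middle of the surface that is visible of it).
The state is a dict: "time_s": time; "joint_pos": joint angles; "joint_velocities": joint speeds; "tau": joint torques, N m; "position": TCP position; "orientation": TCP orientation; "contact_force": force on the tool from outside, world axes, zero at the start; "wrist_torque": the same for the moment, N m; "gripper_width": finger opening in m.
Only numpy, scipy, OpenCV 4.12 (cv2) and the standard library are available. Lean on these libraries where they do the work, as an engineer would, in place of code of your own. Each camera call takes 0.05 s, during which the arm holds its last target. There are 200 camera calls.

TASK

Line the four microscope objectives up on the white rail in order of height, one standing upright in the middle of each black pad: the shortest on the pad next to the end with the round thumb knob, the tallest on the pad farthest from it. Do not tip any of them over on the way, and leave the small amber bottle where it stands.

Things in the scene. Friction and masses are not known exactly. Their poses are not given: they have to be found in the camera images.
- lens_40_mid (a point): The shortest of four loose microscope objectives (white barrel, steel nose and foot, black ring), 40 mm tall in all, standing upright on its flat foot (42 mm diameter, 6 mm high). Above the foot a straight round barrel of 38 mm diameter up to 31 mm over the underside (grip it there), then it tapers to a 34 mm wide nose with a 27 mm dark lens facing up. About 110 g. The point is on its axis, half-way up (20 mm above the underside); z along the axis, upwards.
- lens_56_mid (a point): The second shortest of four loose microscope objectives (white barrel, steel nose and foot, black ring), 56 mm tall in all, standing upright on its flat foot (42 mm diameter, 6 mm high). Above the foot a straight round barrel of 38 mm diameter up to 42 mm over the underside (grip it there), then it tapers to a 29 mm wide nose tip with a 20 mm dark lens facing up. About 160 g. The point is on its axis, half-way up (28 mm above the underside); z along the axis, upwards.
- lens_72_mid (a point): The second tallest of four loose microscope objectives (white barrel, steel nose and foot, black ring), 72 mm tall in all, standing upright on its flat foot (42 mm diameter, 6 mm high). Above the foot a straight round barrel of 38 mm diameter up to 52 mm over the underside (grip it there), then it tapers to a 23 mm wide nose tip with a 13 mm dark lens facing up. About 210 g. The point is on its axis, half-way up (36 mm above the underside); z along the axis, upwards.
- lens_88_mid (a point): The tallest of four loose microscope objectives (white barrel, steel nose and foot, black ring), 88 mm tall in all, standing upright on its flat foot (42 mm diameter, 6 mm high). Above the foot a straight round barrel of 38 mm diameter up to 62 mm over the underside (grip it there), then it tapers to a 16 mm wide nose tip with a 7 mm dark lens facing up. About 260 g. The point is on its axis, half-way up (44 mm above the underside); z along the axis, upwards.
- pad_a: One of four identical round black rubber pads, 64 mm diameter, in one row 80 mm apart along a white rail (460 x 72 mm, 6 mm thick, fixed to the bench). Fixed. Origin at the centre of its top face, 9 mm above the bench; z up, y along the row.
- pad_b: One of four identical round black rubber pads, 64 mm diameter, in one row 80 mm apart along a white rail (460 x 72 mm, 6 mm thick, fixed to the bench). Fixed. Origin at the centre of its top face, 9 mm above the bench; z up, y along the row.
- pad_c: One of four identical round black rubber pads, 64 mm diameter, in one row 80 mm apart along a white rail (460 x 72 mm, 6 mm thick, fixed to the bench). Fixed. Origin at the centre of its top face, 9 mm above the bench; z up, y along the row.
- pad_d: One of four identical round black rubber pads, 64 mm diameter, in one row 80 mm apart along a white rail (460 x 72 mm, 6 mm thick, fixed to the bench). Fixed. Origin at the centre of its top face, 9 mm above the bench; z up, y along the row.
- clamp: Fixed rail clamp with a round black thumb knob (32 mm diameter) on an aluminium block (46 x 30 mm), 35 mm tall over the rail, at one end of the row of pads; the other end has only a low plain block (14 mm high). It marks where the row starts; which end it is at changes. Origin at the centre of its underside, on the row line, on the rail (6 mm above the bench), 75 mm from the centre of the nearest pad; z up, y along the row.
- dropper: Small amber glass bottle with a black cap, 32 mm diameter, 75 mm tall, standing loose on the bench beside the work; a bystander. Origin at the centre of its underside, z up.
Mind the look-alikes: they are no part of the job. What is shaped like the part that bears lens_88_mid but purple is not meant.

How it is judged:
At the end, for the whole second after the job is handed in: Each objective stands upright (within 0.1 rad) and at rest on a pad, its axis within 12 mm of the pad centre and its height within 4 mm of standing on the pad; counted from the knob clamp the order is 40, 56, 72, 88 mm tall (75, 155, 235, 315 mm from the clamp, within 30 mm) ((horizontal distance between lens_40_mid and pad_a below 0.012 m or horizontal distance between lens_40_mid and pad_b below 0.012 m or horizontal distance between lens_40_mid and pad_c below 0.012 m or horizontal distance between lens_40_mid and pad_d below 0.012 m) and horizontal distance between lens_40_mid and clamp between 0.045 and 0.105 m and height (world z) of lens_40_mid between 0.025 and 0.033 m and angle between each of lens_40_mid, lens_56_mid, lens_72_mid, lens_88_mid's own z axis and vertical below 0.1 rad and linear speed of each of lens_40, lens_56, lens_72, lens_88 below 0.02 m/s and (horizontal distance between lens_56_mid and pad_a below 0.012 m or horizontal distance between lens_56_mid and pad_b below 0.012 m or horizontal distance between lens_56_mid and pad_c below 0.012 m or horizontal distance between lens_56_mid and pad_d below 0.012 m) and horizontal distance between lens_56_mid and clamp between 0.125 and 0.185 m and height (world z) of lens_56_mid between 0.033 and 0.041 m and (horizontal distance between lens_72_mid and pad_a below 0.012 m or horizontal distance between lens_72_mid and pad_b below 0.012 m or horizontal distance between lens_72_mid and pad_c below 0.012 m or horizontal distance between lens_72_mid and pad_d below 0.012 m) and horizontal distance between lens_72_mid and clamp between 0.205 and 0.265 m and height (world z) of lens_72_mid between 0.041 and 0.049 m and (horizontal distance between lens_88_mid and pad_a below 0.012 m or horizontal distance between lens_88_mid and pad_b below 0.012 m or horizontal distance between lens_88_mid and pad_c below 0.012 m or horizontal distance between lens_88_mid and pad_d below 0.012 m) and horizontal distance between lens_88_mid and clamp between 0.285 and 0.345 m and height (world z) of lens_88_mid between 0.049 and 0.057 m); the robot touches nothing.
It fails at once if an objective is tipped over (leans more than 1 rad) (angle between any of lens_40_mid, lens_56_mid, lens_72_mid, lens_88_mid's own z axis and vertical above 1 rad).
It fails at once if the amber bottle is moved by more than 30 mm or tipped over (distance of dropper from where it was at the start of the episode above 0.03 m or angle between dropper's own z axis and vertical above 0.5 rad).
It also fails if it takes over 112 s, if anything falls off the work surface, if the arm or the gripper's body presses on something with over 40 N, if the wrist force passes 120 N, or if a joint passes its speed limit or range.

## Working session

There is one attempt and no reset: what is moved stays moved. The work goes in short steps, Python scripts to look and compute and a tool call to move; the robot and the scene stay as the last step left them, time stands still between calls to the robot, and variables do not carry over. Pictures are saved under pics/ and viewed, about 12 in all and at most 16, crops included, and the job is handed in when it is done.

Besides the shell and the picture viewer there is one more tool, called after "Emit:" by a JSON object that holds its "op" and its "data", one argument or row to a line. drive_tool: Moves the arm, as the interface text tells. Its arguments: {"type":"object","properties":{"plan":{"type":"array"},"grip_force":{"type":"number"}},"required":["plan"]}

```bash
mkdir -p pics; ls
python3 - <<'E'
from rig import env
import cv2
print(env.observe())
for c in ("top","scene"):
    p,d=env.read_camera(c); cv2.imwrite(f"pics/{c}0.png",p[:,:,::-1]); print(c,env.camera_params(c))
    for q in ("lens_40_mid","lens_56_mid","lens_72_mid","lens_88_mid","pad_a","clamp","dropper"):
        print(q,[(round(r["conf"],2),[round(float(v),3) for v in r["xyz"]]) for r in env.spot_in(c,q)])
E
```

```text
pics
{'time_s': 0.0, 'joint_pos': array([-0.86378355,  0.50185546, -0.42675756,  1.5514515 ,  0.2208016 ,
        1.13832299, -0.21027486]), 'joint_velocities': array([ 0.00117317,  0.0002874 , -0.00085119,  0.00053497, -0.00020008,
       -0.00051629, -0.00080419]), 'tau': array([-4.24157943e-04, -5.66584325e+01, -5.81556514e+00, -2.79116535e+01,
       -6.84312265e-02,  3.09182738e-02,  1.91894028e-04]), 'position': array([0.27885544, 0.58635606, 0.22567001]), 'orientation': array([ 2.6549809 ,  1.67757758, -0.00267026]), 'contact_force': array([ 0.19308104, -0.73688213,  0.60363974]), 'wrist_torque': array([ 0.08435908, -0.03380786, -0.02809045]), 'gripper_width': 0.09179310078415293}
top {'vertical_fov': 54.533508510421115, 'cx': 316.48714217968705, 'cy': 200.2001134569071, 'k1': 0.00466997095744258, 'extrinsics': array([[ 0.00900281, -0.99995389, -0.00334099, -0.02049556],
       [-0.98778722, -0.00837344, -0.15558369,  0.56259775],
       [ 0.15554854,  0.00470088, -0.98781706,  1.08529416],
       [ 0.        ,  0.        ,  0.        ,  1.        ]])}
lens_40_mid [(0.63, [0.4
[... 584 characters left out ...]
.94570184, -0.01255514, -0.17963082],
       [ 0.58402073, -0.21098298, -0.78384053, -0.26887842],
       [-0.74392835,  0.24725335, -0.62083524,  1.33805325],
       [ 0.        ,  0.        ,  0.        ,  1.        ]])}
lens_40_mid [(0.54, [0.455, -0.111, 0.029])]
lens_56_mid [(0.75, [0.474, 0.12, 0.042])]
lens_72_mid [(0.95, [0.479, -0.254, 0.044])]
lens_88_mid [(0.74, [0.452, 0.253, 0.045]), (0.64, [0.433, 0.338, 0.047])]
pad_a [(0.93, [0.573, -0.112, 0.008]), (0.71, [0.603, 0.045, 0.006]), (0.6, [0.585, -0.035, 0.01]), (0.58, [0.612, 0.124, 0.011])]
clamp [(0.56, [0.575, -0.192, 0.033]), (0.54, [0.576, 0.406, 0.04])]
dropper [(0.74, [0.577, 0.406, 0.04]), (0.37, [0.585, -0.035, 0.01])]
```

View pics/top0.png

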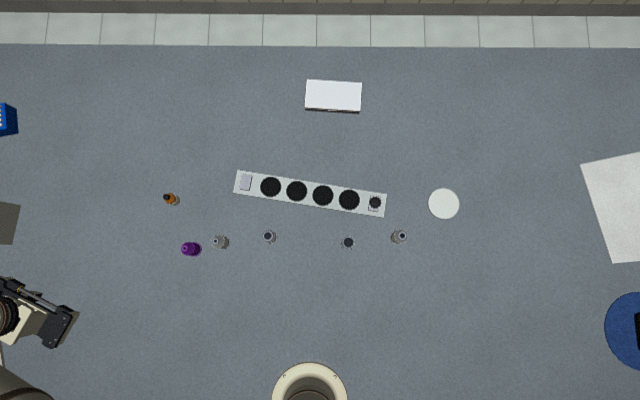

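View pics/scene0.png

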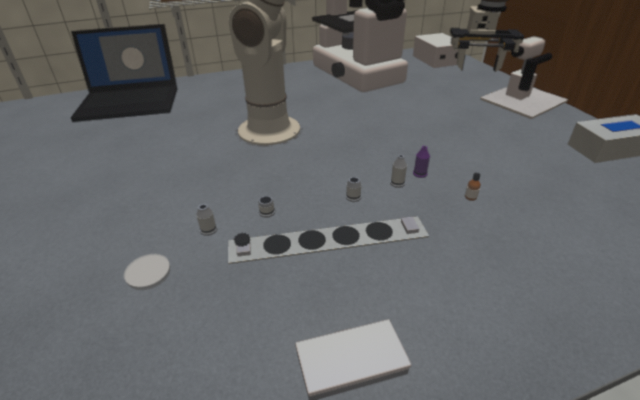

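Top view: the white lenses are at (348,243) = 40, (270,237) = 56, (400,237) = 72 and (221,242) = 88. The purple look-alike at (190,249) and the amber bottle at (171,199) are both excluded, and so is the white disc at (444,204). The knob clamp is at (375,203), the −y end. Next I'll measure precisely and check one close crop.

```bash
cat > h.py <<'E'
import numpy as np, cv2
from rig import env
from scipy.optimize import least_squares
def K(c):
    f=200/np.tan(np.radians(c["vertical_fov"])/2)
    return np.array([[f,0,c["cx"]],[0,f,c["cy"]],[0,0,1]])
def rays(c):
    v,u=np.mgrid[0:400,0:640].astype(float); k=K(c)
    xd=np.stack([(u-k[0,2])/k[0,0],(v-k[1,2])/k[1,1]],-1); x=xd.copy()
    for _ in range(8): x=xd/(1+c["k1"]*(x**2).sum(-1,keepdims=True))
    return np.concatenate([x,np.ones((400,640,1))],-1)
def W(cam,c):  # camera->world
    if "extrinsics" in c: return np.linalg.inv(c["extrinsics"])
    o=env.observe(); T=np.eye(4); T[:3,:3]=cv2.Rodrigues(o["orientation"])[0]; T[:3,3]=o["position"]
    return T@c["tool_from_camera"]
def cloud(cam):
    c=env.camera_params(cam); T=W(cam,c); p,d=env.read_camera(cam); R=rays(c)
    P=(R*d[...,None])@T[:3,:3].T+T[:3,3]; P[d==0]=np.nan
    dirs=R@T[:3,:3].T
    def plane(z): return T[:3,3]+dirs*((z-T[2,3])/dirs[...,2])[...,None]
    return p,P,plane
def barrel(P,xy,h1,lo=.010):
    m=(np.hypot(P[...,0]-xy[0],P[...,1]-xy[1])<.05)&(P[...,2]>lo)&(P[...,2]<h1)
    q=P[m][:,:2]
    r=least_squares(lambda s:np.hypot(q[:,0]-s[0],q[:,1]-s[1])-.019,xy,loss="soft_l1",f_scale=.002)
    return r.x,len(q),np.sqrt(np.mean(r.fun**2))
def discs(p,plane,z,near,rad):  # dark disc centre on plane z
    G=plane(z); g=p.max(-1)
    m=(np.hypot(G[...,0]-near[0],G[...,1]-near[1])<rad)&(g<60)
    n,l,s,c=cv2.connectedComponentsWithStats(m.astype(np.uint8))
    i=1+np.argmax(s[1:,4]); q=G[l==i]; return q[:,:2].mean(0),s[i,4]
E
python3 - <<'E'
from h import *
L={40:([.455,-.105],.031),56:([.474,.117],.042),72:([.479,-.25],.052),88:([.452,.253],.062)}
pads=[(.573,-.112),(.587,-.035),(.602,.046),(.612,.124)]
for cam in ("top","scene"):
    p,P,pl=cloud(cam)
    for k,(xy,h) in L.items(): print(cam,k,barrel(P,np.array(xy),h))
    pc=[]
    for q in pads:
        c,n=discs(p,pl,.009,q,.042); pc.append(c); print(" pad",c.round(4),n)
    pc=np.array(pc); A=np.stack([np.ones(4),np.arange(4)],1); f=np.linalg.lstsq(A,pc,rcond=None)[0]; print("row",f, np.linalg.norm(f[1]))
    print("table z",np.nanmedian(P[...,2][(P[...,0]>.3)&(P[...,0]<.7)&(abs(P[...,1])<.3)]))
    if cam=="top": cv2.imwrite("pics/crop1.png",cv2.resize(p[160:270,150:460,::-1],None,fx=2.5,fy=2.5,interpolation=cv2.INTER_CUBIC))
print(env.camera_params("wrist"))
E
```

```text
top 40 (array([ 0.44201559, -0.10716911]), 16, np.float64(0.0003544908255252706))
top 56 (array([0.45748091, 0.12283624]), 26, np.float64(0.00045901682335658774))
top 72 (array([ 0.46047243, -0.25538417]), 44, np.float64(0.000551783403190087))
top 88 (array([0.44009832, 0.26230955]), 60, np.float64(0.00043726539328220855))
 pad [ 0.5722 -0.1121] 304
 pad [ 0.5845 -0.033 ] 305
 pad [0.5966 0.0457] 300
 pad [0.6098 0.1246] 300
row [[ 0.57200567 -0.11201899]
 [ 0.01250678  0.07886861]] 0.07985409588353383
table z 0.0012382768015943846
scene 40 (array([ 0.44188669, -0.10655996]), 107, np.float64(0.0010948440360852307))
scene 56 (array([0.4875357 , 0.11014102]), 145, np.float64(0.006213559352653785))
scene 72 (array([ 0.49307689, -0.25137167]), 227, np.float64(0.005980573581987741))
scene 88 (array([0.4397022 , 0.26329102]), 230, np.float64(0.001383219109620695))
 pad [ 0.5734 -0.1116] 349
 pad [ 0.5857 -0.033 ] 337
 pad [0.5983 0.0455] 328
 pad [0.6102 0.1243] 310
row [[ 0.57347364 -0.1116674 ]
 [ 0.01227121  0.07864386]] 0.07959546853960835
table z 0.00011106471420962993
{'vertical_fov': 71.43235181293866, 'cx': 320.75255128571445, 'cy': 203.55968757871207, 'k1': -0.04226083233123264, 'tool_from_camera': array([[ 9.99999743e-01,  3.49644005e-04,  6.25733176e-04,
         9.82064661e-04],
       [-5.04200085e-04,  9.63602794e-01,  2.67337616e-01,
        -7.26299363e-02],
       [-5.09485243e-04, -2.67337862e-01,  9.63602723e-01,
        -1.59385035e-01],
       [ 0.00000000e+00,  0.00000000e+00,  0.00000000e+00,
         1.00000000e+00]])}
```

View pics/crop1.png

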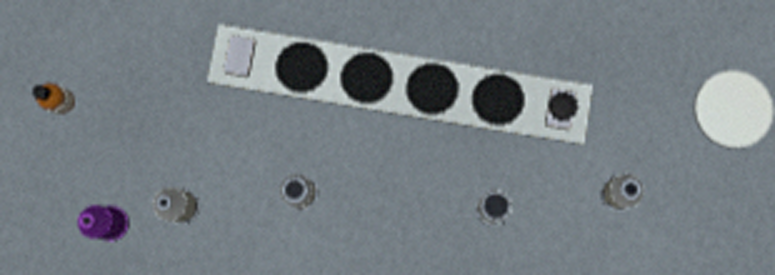

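The crop confirms the choice: the white tallest lens is next to the purple copy, and the knob is at the right end (−y). All grasps will have the jaws square to the row.

```bash
cat >> h.py <<'E'
def go(xy,z,yaw=-0.158):
    o=env.observe(); R=cv2.Rodrigues(o["orientation"])[0]
    s=R.T@(np.array([xy[0],xy[1],z])-o["position"])*100
    t=-(yaw-np.arctan2(R[1,0],R[0,0])); print("to",xy,z,"shift cm",s.round(2),"twist",round(t,3))
E
python3 - <<'E'
from h import *
p,P,pl=cloud("scene")
for k,xy,h in ((56,[.457,.123],.042),(72,[.460,-.2555],.052)): print(k,barrel(P,np.array(xy),h,.012))
go([.440,.263],.20); go([.440,.263],.13)
E
```

```text
56 (array([0.45724674, 0.12368371]), 139, np.float64(0.0013769644534288175))
72 (array([ 0.45959462, -0.25480676]), 219, np.float64(0.0012193501135531518))
to [0.44, 0.263] 0.2 shift cm [-22.36  28.45   2.67] twist 1.285
to [0.44, 0.263] 0.13 shift cm [-22.36  28.45   9.67] twist 1.285
```

Emit:
{"op": "drive_tool", "data": {
  "plan": [-2.3,2.9,0.3,0.13,9,-4.6,5.8,0.6,0.26,9,-6.9,8.7,0.9,0.39,9,-9.2,11.6,1.2,0.52,9,-11.5,14.5,1.5,0.65,9,-13.8,17.4,1.8,0.78,9,-16.1,20.3,2.1,0.91,9,-18.4,23.2,2.4,1.04,9,-20.5,26,2.6,1.17,9,-22.4,28.4,2.7,1.285,9]
}}

```text
time_s: 1.95
position: [0.4402, 0.2609, 0.1998]
orientation: [3.131, -0.258, 0.001]
contact_force: [1.1, -0.5, -0.0]
gripper_width: 0.0901
```

Run:
```python
from h import *
go([.440,.263],.13)
p,P,pl=cloud("wrist"); cv2.imwrite("pics/w1.png",p[:,:,::-1])
print(barrel(P,np.array([.44,.263]),.062,.012)); print(env.observe()["position"],env.observe()["joint_pos"])
```

```text
to [0.44, 0.263] 0.13 shift cm [-0.06 -0.2   6.98] twist -0.006
(array([0.44037385, 0.26351866]), 200, np.float64(0.00012247302692653897))
[0.44287037 0.25530269 0.19961632] [-0.51039501  0.25570848 -0.07857976  1.93254457  0.02876027  0.95500191
 -0.77889737]
```

View pics/w1.png

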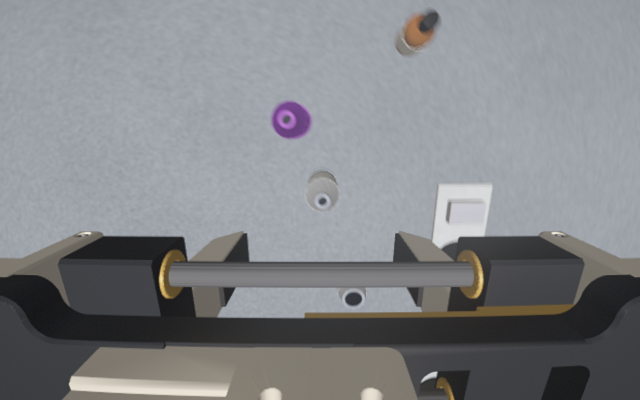

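Emit:
{"op": "drive_tool", "data": {
  "plan": [0,0,1,0,9,0,0,2,0,9,0,0,3,0,9,0,0,4,0,9,0,0,5,0,9,0,0,6,0,9,0,0,6.5,0,9,0,0,7,0,9,0,0,7,0,9,0,0,7,0,9]
}}

```text
time_s: 3.0
position: [0.4396, 0.2629, 0.1299]
orientation: [-3.132, 0.248, -0.0]
contact_force: [-0.2, -0.0, 0.1]
gripper_width: 0.09
```

Run:
```python
from h import *
go([.4402,.2634],.03)
```

```text
to [0.4402, 0.2634] 0.03 shift cm [ 0.05 -0.06  9.99] twist -0.0
```

Emit:
{"op": "drive_tool", "data": {
  "plan": [0,0,1.5,0,9,0,0,3,0,9,0,0,4.5,0,9,0,0,6,0,9,0,0,7.2,0,9,0,0,8.3,0,9,0,0,9.2,0,9,0,0,9.7,0,9,0,0,10,0,9,0,0,10,0,9],
  "grip_force": 15
}}

```text
time_s: 4.0
position: [0.4393, 0.2628, 0.0295]
orientation: [3.132, -0.248, -0.0]
contact_force: [-0.4, -1.5, 0.5]
gripper_width: 0.0902
```

Emit:
{"op": "drive_tool", "data": {
  "plan": [0,0,0,0,6,0,0,0,0,5,0,0,0,0,4.5,0,0,0,0,4,0,0,0,0,3.5,0,0,0,0,3,0,0,0,0,3,0,0,0,0,3,0,0,0,0,3,0,0,0,0,3],
  "grip_force": 20
}}

```text
time_s: 5.0
position: [0.4398, 0.2629, 0.0298]
orientation: [-3.131, 0.248, -0.001]
contact_force: [1.4, 0.9, -0.7]
gripper_width: 0.0375
```

Run:
```python
from h import *
o=env.observe();print(o["position"],o["gripper_width"],o["contact_force"]); go([.610,.1245],.085);go([.610,.1245],.040)
```

```text
[0.43981376 0.26286992 0.02982775] 0.037479436402633994 [ 1.43270321  0.88726963 -0.66587785]
to [0.61, 0.1245] 0.085 shift cm [18.99 10.98 -5.51] twist -0.0
to [0.61, 0.1245] 0.04 shift cm [18.99 10.98 -1.01] twist -0.0
```

Emit:
{"op": "drive_tool", "data": {
  "plan": [0,0,-1,0,3,0,0,-2.5,0,3,0,0,-4,0,3,0.4,0.2,-5,0,3,1.4,0.8,-5.5,0,3,3,1.7,-5.5,0,3,5,2.9,-5.5,0,3,7,4.1,-5.5,0,3,9,5.3,-5.5,0,3,11,6.4,-5.5,0,3]
}}

```text
time_s: 6.0
position: [0.5387, 0.1801, 0.0843]
orientation: [3.131, -0.249, -0.001]
contact_force: [-0.3, -0.6, -0.9]
gripper_width: 0.0375
```

Emit:
{"op": "drive_tool", "data": {
  "plan": [2,1.2,0,0,3,4,2.4,0,0,3,5.8,3.4,0,0,3,7,4.1,0,0,3,7.7,4.5,0,0,3,8,4.6,0,0,3,8,4.6,0.5,0,3,8,4.6,1.2,0,3,8,4.6,2,0,3,8,4.6,2,0,3]
}}

```text
time_s: 7.0
position: [0.6078, 0.1247, 0.0629]
orientation: [3.131, -0.246, -0.005]
contact_force: [0.5, 0.6, -2.5]
gripper_width: 0.0379
```

Run:
```python
from h import *
o=env.observe();print(o["position"],o["gripper_width"],o["contact_force"]); go([.610,.1245],.0392)
p,P,pl=cloud("scene"); print(barrel(P,np.array([.61,.1245]),.09,.045)); cv2.imwrite("pics/s2.png",cv2.resize(p[130:280,180:480,::-1],None,fx=2.5,fy=2.5))
```

```text
[0.60779343 0.12474594 0.06285173] 0.03787609861361071 [ 0.49570954  0.64202634 -2.49127443]
to [0.61, 0.1245] 0.0392 shift cm [ 0.23 -0.01  2.36] twist 0.001
(array([0.60925723, 0.12578856]), 186, np.float64(0.006378113796825374))
```

View pics/s2.png

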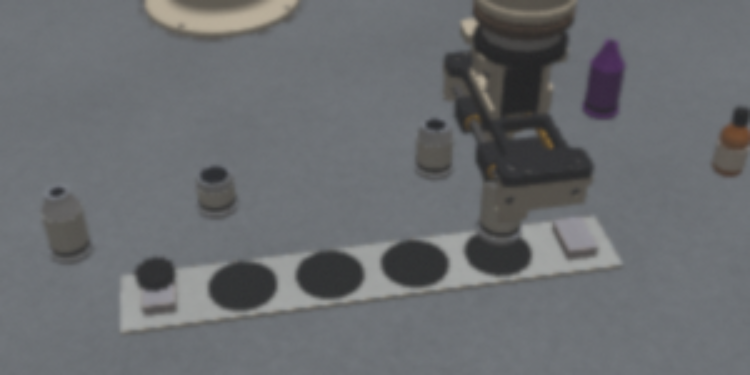

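The crop shows the 88 lens hanging over the far pad at crop (498,250), with the other lenses, the purple copy and the bottle undisturbed. Now I'll lower it, release and retreat.

Emit:
{"op": "drive_tool", "data": {
  "plan": [0.2,0,0.5,0,3,0.2,0,1,0,3,0.2,0,1.5,0,3,0.2,0,1.9,0,3,0.2,0,2.2,0,3,0.2,0,2.4,0,3,0.2,0,2.5,0,3,0.2,0,2.5,0,3,0.2,0,2.5,0,3,0.2,0,2.5,0,3]
}}

```text
time_s: 8.05
position: [0.6118, 0.124, 0.0399]
orientation: [-3.132, 0.248, -0.001]
contact_force: [-0.1, 0.6, -2.0]
gripper_width: 0.0375
```

Run:
```python
from h import *
o=env.observe();print(o["position"],o["gripper_width"],o["contact_force"]); go([.610,.1245],.0388)
```

```text
[0.61184214 0.12403047 0.03991479] 0.0375397794707312 [-0.0573914   0.64038805 -2.03803076]
to [0.61, 0.1245] 0.0388 shift cm [-0.19 -0.02  0.11] twist -0.0
```

Emit:
{"op": "drive_tool", "data": {
  "plan": [-0.1,0,0.05,0,3,-0.1,0,0.1,0,3,-0.1,0,0.1,0,3,-0.1,0,0.1,0,3.8,-0.1,0,0.1,0,4.2,-0.1,0,0.1,0,5,-0.1,0,0.1,0,6,-0.1,0,0.1,0,7,-0.1,0,0.1,0,8,-0.1,0,0.1,0,9]
}}

```text
time_s: 9.05
position: [0.6108, 0.1241, 0.0387]
orientation: [-3.132, 0.248, -0.0]
contact_force: [-0.2, 0.0, 1.4]
gripper_width: 0.0776
```

Emit:
{"op": "drive_tool", "data": {
  "plan": [0,0,0,0,9,0,0,-0.6,0,9,0,0,-1.5,0,9,0,0,-2.7,0,9,0,0,-4,0,9,0,0,-5.5,0,9,0,0,-7,0,9,0,0,-8.5,0,9,0,0,-10,0,9,0,0,-11,0,9]
}}

```text
time_s: 10.05
position: [0.6114, 0.1243, 0.1508]
orientation: [-3.131, 0.248, -0.003]
contact_force: [0.1, -0.4, 0.9]
gripper_width: 0.0898
```

Run:
```python
from h import *
o=env.observe();print(o["position"],o["gripper_width"],o["contact_force"]); go([.4574,.1233],.12)
p,P,pl=cloud("scene")
print(barrel(P,np.array([.61,.1245]),.07,.018));print(np.nanmax(P[...,2][np.hypot(P[...,0]-.61,P[...,1]-.1245)<.03]))
```

```text
[0.61136653 0.12429107 0.15076172] 0.08975550085900055 [ 0.11495322 -0.42566065  0.91825841]
to [0.4574, 0.1233] 0.12 shift cm [-15.19   2.52   3.05] twist 0.0
(array([0.60964369, 0.12481673]), 289, np.float64(0.0009241318307198197))
0.48477790909720586
```

Emit:
{"op": "drive_tool", "data": {
  "plan": [-1,0.2,0,0,9,-3,0.5,0,0,9,-5.5,0.9,0,0,9,-8,1.3,0,0,9,-10.5,1.7,0.5,0,9,-12.7,2.1,1.5,0,9,-14.2,2.3,2.5,0,9,-15,2.5,3,0,9,-15.2,2.5,3,0,9,-15.2,2.5,3,0,9]
}}

```text
time_s: 11.1
position: [0.4568, 0.1234, 0.1188]
orientation: [-3.132, 0.248, -0.0]
contact_force: [0.3, 0.6, 0.6]
gripper_width: 0.0897
```

Emit:
{"op": "drive_tool", "data": {
  "plan": [0,0,0,0,9,0,0,1,0,9,0,0,2,0,9,0,0,3,0,9,0,0,4,0,9,0,0,4.5,0,9,0,0,5,0,9,0,0,5,0,9,0,0,5,0,9,0,0,5,0,9]
}}

```text
time_s: 12.1
position: [0.457, 0.1235, 0.0691]
orientation: [-3.131, 0.248, -0.001]
contact_force: [0.1, -0.4, -0.4]
gripper_width: 0.09
```

Run:
```python
from h import *
o=env.observe();print(o["position"],o["gripper_width"],o["contact_force"]); go([.4574,.1233],.014)
```

```text
[0.45702343 0.12347615 0.06906928] 0.0900276299783961 [ 0.12965984 -0.42395453 -0.38621227]
to [0.4574, 0.1233] 0.014 shift cm [0.04 0.01 5.51] twist 0.0
```

Emit:
{"op": "drive_tool", "data": {
  "plan": [0,0,1,0,9,0,0,2,0,9,0,0,3,0,9,0,0,4,0,9,0,0,4.8,0,9,0,0,5.2,0,9,0,0,5.5,0,9,0,0,5.5,0,9,0,0,5.5,0,7,0,0,5.5,0,6]
}}

```text
time_s: 13.1
position: [0.457, 0.1235, 0.0141]
orientation: [-3.131, 0.248, -0.001]
contact_force: [-0.1, -0.3, 0.8]
gripper_width: 0.0786
```

Emit:
{"op": "drive_tool", "data": {
  "plan": [0,0,0,0,5,0,0,0,0,4.5,0,0,0,0,4,0,0,0,0,3.5,0,0,0,0,3,0,0,0,0,3,0,0,0,0,3,0,0,0,0,3,0,0,0,0,3,0,0,0,0,3]
}}

```text
time_s: 14.1
position: [0.4569, 0.1234, 0.0138]
orientation: [-3.132, 0.248, -0.001]
contact_force: [1.6, -0.2, -0.4]
gripper_width: 0.0375
```

Run:
```python
from h import *
o=env.observe();print(o["position"],o["gripper_width"],o["contact_force"]); go([.5852,-.033],.07);go([.5852,-.033],o["position"][2]+.009)
```

```text
[0.45690196 0.1233916  0.0137671 ] 0.03746706381183491 [ 1.6030387  -0.15295553 -0.43995905]
to [0.5852, -0.033] 0.07 shift cm [15.13 13.42 -5.62] twist -0.0
to [0.5852, -0.033] 0.022767097608691216 shift cm [15.13 13.42 -0.9 ] twist -0.0
```

Emit:
{"op": "drive_tool", "data": {
  "plan": [0,0,-1,0,3,0,0,-2.5,0,3,0,0,-4,0,3,0.3,0.3,-5,0,3,1,0.9,-5.5,0,3,2.2,2,-5.5,0,3,3.7,3.3,-5.5,0,3,5.2,4.6,-5.5,0,3,6.7,5.9,-5.5,0,3,8.2,7.3,-5.5,0,3]
}}

```text
time_s: 15.1
position: [0.5265, 0.0369, 0.0684]
orientation: [3.131, -0.249, -0.001]
contact_force: [0.1, -0.2, -0.6]
gripper_width: 0.0378
```

Emit:
{"op": "drive_tool", "data": {
  "plan": [1.5,1.3,0,0,3,3,2.6,0,0,3,4.5,3.9,0,0,3,5.8,5.1,0,0,3,6.6,5.8,0,0,3,6.9,6.1,0.5,0,3,6.9,6.1,1.2,0,3,6.9,6.1,2,0,3,6.9,6.1,2.5,0,3,6.9,6.1,2.5,0,3]
}}

```text
time_s: 16.1
position: [0.5833, -0.0318, 0.0424]
orientation: [-3.132, 0.246, 0.004]
contact_force: [-0.3, -0.2, -2.1]
gripper_width: 0.0377
```

Emit:
{"op": "drive_tool", "data": {
  "plan": [0,0,0,0,3,0,0,0.3,0,3,0,0,0.6,0,3,0,0,0.9,0,3,0,0,1.2,0,3,0,0,1.4,0,3,0,0,1.5,0,3,0,0,1.5,0,3,0,0,1.5,0,3,0,0,1.5,0,3]
}}

```text
time_s: 17.1
position: [0.5848, -0.0327, 0.0289]
orientation: [-3.132, 0.248, -0.0]
contact_force: [1.0, 0.2, -1.6]
gripper_width: 0.0379
```

Run:
```python
from h import *
o=env.observe();print(o["position"],o["gripper_width"],o["contact_force"]); go([.5852,-.033],.0228)
```

```text
[ 0.58482982 -0.03272985  0.02885478] 0.03790158038691447 [ 0.96934638  0.21578573 -1.61680114]
to [0.5852, -0.033] 0.0228 shift cm [0.04 0.02 0.61] twist 0.0
```

Emit:
{"op": "drive_tool", "data": {
  "plan": [0,0,0.2,0,3,0,0,0.4,0,3,0,0,0.55,0,3,0,0,0.6,0,3,0,0,0.6,0,3,0,0,0.6,0,3.6,0,0,0.6,0,4.2,0,0,0.6,0,5.5,0,0,0.6,0,7,0,0,0.6,0,9]
}}

```text
time_s: 18.1
position: [0.5848, -0.0327, 0.0227]
orientation: [-3.132, 0.248, -0.0]
contact_force: [-1.1, -0.1, -0.2]
gripper_width: 0.0612
```

Emit:
{"op": "drive_tool", "data": {
  "plan": [0,0,0,0,9,0,0,0,0,9,0,0,-0.8,0,9,0,0,-2,0,9,0,0,-3.5,0,9,0,0,-5,0,9,0,0,-6.5,0,9,0,0,-8,0,9,0,0,-9,0,9,0,0,-9.5,0,9]
}}

```text
time_s: 19.1
position: [0.5855, -0.0328, 0.1194]
orientation: [-3.132, 0.248, -0.003]
contact_force: [0.6, -0.0, 0.2]
gripper_width: 0.0898
```

Run:
```python
from h import *
o=env.observe();print(o["position"],o["gripper_width"],o["contact_force"]); go([.442,-.107],.08)
p,P,pl=cloud("scene")
print(barrel(P,np.array([.585,-.033]),.05,.018))
```

```text
[ 0.58546496 -0.03275235  0.11939639] 0.08979765278460813 [ 0.56229542 -0.04280173  0.19903989]
to [0.442, -0.107] 0.08 shift cm [-13.01   9.59   3.91] twist 0.0
(array([ 0.5834867 , -0.03226139]), 183, np.float64(0.0009364796512532819))
```

Emit:
{"op": "drive_tool", "data": {
  "plan": [-1,0.7,0,0,9,-2.5,1.8,0,0,9,-4.5,3.3,0,0,9,-6.5,4.8,0,0,9,-8.5,6.3,1,0,9,-10.5,7.8,2,0,9,-12,8.9,3,0,9,-12.8,9.4,3.8,0,9,-13,9.6,3.9,0,9,-13,9.6,3.9,0,9]
}}

```text
time_s: 20.15
position: [0.4411, -0.1071, 0.0784]
orientation: [-3.132, 0.248, 0.001]
contact_force: [0.1, -0.0, 0.9]
gripper_width: 0.0901
```

Emit:
{"op": "drive_tool", "data": {
  "plan": [0,0,0,0,9,0,0,0.5,0,9,0,0,1.5,0,9,0,0,2.5,0,9,0,0,3.5,0,9,0,0,4,0,9,0,0,4,0,9,0,0,4,0,9,0,0,4,0,9,0,0,4,0,9]
}}

```text
time_s: 21.15
position: [0.4416, -0.1072, 0.0391]
orientation: [3.132, -0.248, 0.001]
contact_force: [0.7, 0.8, -0.0]
gripper_width: 0.0902
```

Run:
```python
from h import *
o=env.observe();print(o["position"],o["gripper_width"],o["contact_force"]); go([.442,-.107],.0085)
```

```text
[ 0.44158024 -0.1071616   0.03907909] 0.09024192020964904 [ 0.69241801  0.82444494 -0.0272563 ]
to [0.442, -0.107] 0.0085 shift cm [ 0.04 -0.02  3.06] twist 0.0
```

Emit:
{"op": "drive_tool", "data": {
  "plan": [0,0,0.8,0,9,0,0,1.6,0,9,0,0,2.3,0,9,0,0,2.8,0,9,0,0,3,0,9,0,0,3,0,9,0,0,3,0,9,0,0,3,0,8,0,0,3,0,7,0,0,3,0,6]
}}

```text
time_s: 22.15
position: [0.4414, -0.1071, 0.0089]
orientation: [3.132, -0.248, 0.001]
contact_force: [0.0, 0.1, 0.5]
gripper_width: 0.0707
```

Emit:
{"op": "drive_tool", "data": {
  "plan": [0,0,0,0,5,0,0,0,0,4.5,0,0,0,0,4,0,0,0,0,3.5,0,0,0,0,3,0,0,0,0,3,0,0,0,0,3,0,0,0,0,3,0,0,0,0,3,0,0,0,0,3]
}}

```text
time_s: 23.15
position: [0.4413, -0.1071, 0.0087]
orientation: [-3.132, 0.248, -0.0]
contact_force: [0.6, -0.1, -0.4]
gripper_width: 0.0374
```

Run:
```python
from h import *
o=env.observe();print(o["position"],o["gripper_width"],o["contact_force"]); go([.5727,-.1118],o["position"][2]+.009)
```

```text
[ 0.4413023  -0.10709233  0.00872536] 0.037395673580593 [ 0.61462173 -0.05875974 -0.3671594 ]
to [0.5727, -0.1118] 0.01772535934731114 shift cm [13.05 -1.6  -0.9 ] twist 0.0
```

Emit:
{"op": "drive_tool", "data": {
  "plan": [0,0,-1,0,3,0,0,-2.5,0,3,0,0,-4,0,3,0.3,0,-5,0,3,1,-0.1,-5.5,0,3,2.2,-0.3,-5.5,0,3,3.7,-0.5,-5.5,0,3,5.4,-0.7,-5.5,0,3,7.2,-0.9,-5.5,0,3,9,-1.1,-5.5,0,3]
}}

```text
time_s: 24.15
position: [0.5331, -0.1101, 0.0629]
orientation: [-3.132, 0.247, 0.001]
contact_force: [0.4, 0.8, -1.6]
gripper_width: 0.0377
```

Emit:
{"op": "drive_tool", "data": {
  "plan": [1.6,-0.2,0,0,3,2.9,-0.4,0,0,3,3.7,-0.5,0,0,3,4,-0.5,0,0,3,4,-0.5,0.5,0,3,4,-0.5,1.2,0,3,4,-0.5,1.9,0,3,4,-0.5,2.5,0,3,4,-0.5,3,0,3,4,-0.5,3,0,3]
}}

```text
time_s: 25.15
position: [0.5712, -0.1116, 0.0327]
orientation: [-3.132, 0.248, 0.003]
contact_force: [0.7, -0.2, -0.7]
gripper_width: 0.0373
```

Emit:
{"op": "drive_tool", "data": {
  "plan": [0,0,0,0,3,0,0,0.3,0,3,0,0,0.6,0,3,0,0,0.9,0,3,0,0,1,0,3,0,0,1,0,3,0,0,1,0,3,0,0,1,0,3,0,0,1,0,3,0,0,1,0,3]
}}

```text
time_s: 26.15
position: [0.5722, -0.1117, 0.0238]
orientation: [-3.132, 0.248, -0.0]
contact_force: [0.4, 0.6, -1.4]
gripper_width: 0.0375
```

Run:
```python
from h import *
o=env.observe();print(o["position"],o["gripper_width"],o["contact_force"]); go([.5727,-.1118],.0177)
```

```text
[ 0.57219878 -0.11172868  0.02381799] 0.03753311123212184 [ 0.39339974  0.62254064 -1.39768628]
to [0.5727, -0.1118] 0.0177 shift cm [ 0.05 -0.    0.61] twist 0.0
```

Emit:
{"op": "drive_tool", "data": {
  "plan": [0,0,0.2,0,3,0,0,0.4,0,3,0,0,0.55,0,3,0,0,0.6,0,3,0,0,0.6,0,3,0,0,0.6,0,3.6,0,0,0.6,0,4.2,0,0,0.6,0,5.5,0,0,0.6,0,7,0,0,0.6,0,9]
}}

```text
time_s: 27.15
position: [0.5722, -0.1118, 0.0177]
orientation: [-3.132, 0.248, -0.0]
contact_force: [-0.6, -0.6, -0.8]
gripper_width: 0.0613
```

Emit:
{"op": "drive_tool", "data": {
  "plan": [0,0,0,0,9,0,0,0,0,9,0,0,-0.8,0,9,0,0,-2,0,9,0,0,-3.5,0,9,0,0,-5,0,9,0,0,-6.5,0,9,0,0,-8,0,9,0,0,-9,0,9,0,0,-9.5,0,9]
}}

```text
time_s: 28.15
position: [0.5728, -0.1118, 0.1144]
orientation: [3.132, -0.248, 0.003]
contact_force: [-0.7, 0.1, -0.3]
gripper_width: 0.0899
```

Run:
```python
from h import *
o=env.observe();print(o["position"],o["gripper_width"],o["contact_force"]); go([.460,-.255],.10)
p,P,pl=cloud("scene")
print(barrel(P,np.array([.5727,-.1118]),.04,.018))
```

```text
[ 0.5728453  -0.11182968  0.11437396] 0.08989300997814391 [-0.65145443  0.06723212 -0.2967252 ]
to [0.46, -0.255] 0.1 shift cm [-8.89 15.91  1.42] twist 0.0
(array([ 0.57075933, -0.11068566]), 126, np.float64(0.0009478141847720628))
```

Emit:
{"op": "drive_tool", "data": {
  "plan": [-0.5,0.9,0,0,9,-1.5,2.7,0,0,9,-2.8,5,0,0,9,-4.1,7.3,0,0,9,-5.4,9.6,0,0,9,-6.7,12,0.5,0,9,-7.9,14.2,1,0,9,-8.6,15.4,1.4,0,9,-8.9,15.9,1.4,0,9,-8.9,15.9,1.4,0,9]
}}

```text
time_s: 29.2
position: [0.4586, -0.255, 0.0983]
orientation: [-3.131, 0.25, 0.001]
contact_force: [0.5, 0.5, -0.6]
gripper_width: 0.0897
```

Emit:
{"op": "drive_tool", "data": {
  "plan": [0,0,0,0,9,0,0,0,0,9,0,0,0.5,0,9,0,0,1,0,9,0,0,1,0,9,0,0,1,0,9,0,0,1,0,9,0,0,1,0,9,0,0,1,0,9,0,0,1,0,9]
}}

```text
time_s: 30.2
position: [0.4593, -0.2548, 0.0888]
orientation: [3.132, -0.248, 0.0]
contact_force: [-0.1, -0.3, -0.0]
gripper_width: 0.0898
```

Run:
```python
from h import *
o=env.observe();print(o["position"],o["gripper_width"],o["contact_force"]); go([.460,-.255],.022)
```

```text
[ 0.45928194 -0.25481147  0.08880925] 0.08982930723964443 [-0.13655041 -0.26580906 -0.04615172]
to [0.46, -0.255] 0.022 shift cm [0.07 0.01 6.68] twist -0.0
```

Emit:
{"op": "drive_tool", "data": {
  "plan": [0,0,1,0,9,0,0,2.2,0,9,0,0,3.4,0,9,0,0,4.6,0,9,0,0,5.6,0,9,0,0,6.3,0,9,0,0,6.7,0,9,0,0,6.7,0,9,0,0,6.7,0,8,0,0,6.7,0,7]
}}

```text
time_s: 31.2
position: [0.4596, -0.255, 0.0222]
orientation: [3.131, -0.248, 0.001]
contact_force: [-0.1, 0.8, 0.2]
gripper_width: 0.0786
```

Emit:
{"op": "drive_tool", "data": {
  "plan": [0,0,0,0,6,0,0,0,0,5,0,0,0,0,4.5,0,0,0,0,4,0,0,0,0,3.5,0,0,0,0,3,0,0,0,0,3,0,0,0,0,3,0,0,0,0,3,0,0,0,0,3]
}}

```text
time_s: 32.2
position: [0.4596, -0.2549, 0.0219]
orientation: [3.132, -0.248, 0.001]
contact_force: [2.4, 0.6, 1.0]
gripper_width: 0.0374
```

Run:
```python
from h import *
o=env.observe();print(o["position"],o["gripper_width"],o["contact_force"]); go([.5975,.0458],o["position"][2]+.009)
```

```text
[ 0.45964078 -0.25487947  0.02186484] 0.037431510992612604 [2.42160639 0.56340181 1.04019005]
to [0.5975, 0.0458] 0.030864835225599824 shift cm [  8.89 -31.86  -0.9 ] twist 0.0
```

Emit:
{"op": "drive_tool", "data": {
  "plan": [0,0,-1,0,3,0,0,-2.5,0,3,0,0,-4,0,3,0,0,-5.5,0,3,0,0,-7,0,3,0.1,-0.5,-8.3,0,3,0.4,-1.5,-9.2,0,3,0.8,-3,-9.5,0,3,1.4,-5,-9.5,0,3,2,-7.2,-9.5,0,3]
}}

```text
time_s: 33.2
position: [0.4902, -0.1854, 0.1169]
orientation: [-3.131, 0.248, 0.001]
contact_force: [0.1, 1.0, -2.1]
gripper_width: 0.0375
```

Emit:
{"op": "drive_tool", "data": {
  "plan": [0.6,-2.3,0,0,3,1.3,-4.7,0,0,3,2,-7.2,0,0,3,2.7,-9.7,0,0,3,3.4,-12.2,0,0,3,4.1,-14.7,0,0,3,4.8,-17.2,0,0,3,5.4,-19.4,0,0,3,5.9,-21.2,0,0,3,6.3,-22.6,0,0,3]
}}

```text
time_s: 34.2
position: [0.5877, 0.0293, 0.1164]
orientation: [-3.131, 0.244, 0.002]
contact_force: [0.5, -0.1, -2.8]
gripper_width: 0.0377
```

Emit:
{"op": "drive_tool", "data": {
  "plan": [0.3,-1.1,0,0,3,0.5,-1.8,0,0,3,0.6,-2.1,0,0,3,0.6,-2.1,0,0,3,0.6,-2.1,0.5,0,3,0.6,-2.1,1.5,0,3,0.6,-2.1,2.5,0,3,0.6,-2.1,3.5,0,3,0.6,-2.1,4,0,3,0.6,-2.1,4,0,3]
}}

```text
time_s: 35.2
position: [0.5962, 0.0461, 0.0752]
orientation: [3.131, -0.248, -0.004]
contact_force: [-0.2, 0.2, -1.9]
gripper_width: 0.0373
```

Run:
```python
from h import *
o=env.observe();print(o["position"],o["gripper_width"],o["contact_force"]); go([.5975,.0458],.0309)
```

```text
[0.5962045  0.0461125  0.07523356] 0.03734635181670782 [-0.239511    0.21724211 -1.93337362]
to [0.5975, 0.0458] 0.0309 shift cm [0.14 0.01 4.43] twist -0.0
```

Emit:
{"op": "drive_tool", "data": {
  "plan": [0,0,0.5,0,3,0,0,1.2,0,3,0,0,2,0,3,0,0,2.7,0,3,0,0,3.3,0,3,0,0,3.6,0,3,0,0,3.8,0,3,0,0,3.8,0,3,0,0,3.8,0,3,0,0,3.8,0,3]
}}

```text
time_s: 36.2
position: [0.5976, 0.0463, 0.039]
orientation: [-3.132, 0.248, -0.001]
contact_force: [-0.1, 0.1, -2.8]
gripper_width: 0.0376
```

Run:
```python
from h import *
o=env.observe();print(o["position"],o["gripper_width"],o["contact_force"]); go([.5975,.0458],.0309)
```

```text
[0.59758907 0.04629766 0.03904742] 0.03758443722804543 [-0.0924867   0.05335249 -2.77706637]
to [0.5975, 0.0458] 0.0309 shift cm [-0.    0.05  0.81] twist -0.0
```

Emit:
{"op": "drive_tool", "data": {
  "plan": [0,0,0.3,0,3,0,0,0.5,0,3,0,0,0.7,0,3,0,0,0.8,0,3,0,0,0.8,0,3,0,0,0.8,0,3.6,0,0,0.8,0,4.2,0,0,0.8,0,5.5,0,0,0.8,0,7,0,0,0.8,0,9]
}}

```text
time_s: 37.2
position: [0.5975, 0.0463, 0.0308]
orientation: [-3.132, 0.248, -0.001]
contact_force: [0.8, 0.1, -0.5]
gripper_width: 0.0616
```

Emit:
{"op": "drive_tool", "data": {
  "plan": [0,0,0,0,9,0,0,0,0,9,0,0,-0.8,0,9,0,0,-2,0,9,0,0,-3.5,0,9,0,0,-5.5,0,9,0,0,-7.5,0,9,0,0,-9.5,0,9,0,0,-11,0,9,0,0,-12,0,9]
}}

```text
time_s: 38.2
position: [0.5982, 0.0464, 0.1532]
orientation: [-3.131, 0.248, -0.004]
contact_force: [-0.0, -0.1, 1.0]
gripper_width: 0.0898
```

Emit:
{"op": "drive_tool", "data": {
  "plan": [-1,0,0,0,9,-3,0,0,0,9,-5.5,0,0,0,9,-8,0,0,0,9,-10.5,0,0,0,9,-12.5,0,0,0,9,-14,0,0,0,9,-15,0,0,0,9,-15,0,0,0,9,-15,0,0,0,9]
}}

```text
time_s: 39.2
position: [0.4495, 0.0698, 0.1507]
orientation: [-3.132, 0.248, -0.001]
contact_force: [0.4, -0.4, -0.1]
gripper_width: 0.0902
```

Run:
```python
from h import *
pads=np.array([(.5727,-.1118),(.5852,-.033),(.5975,.0458),(.610,.1245)])
for cam in ("scene","top"):
    p,P,pl=cloud(cam)
    if cam=="scene": cv2.imwrite("pics/s9.png",cv2.resize(p[130:290,180:500,::-1],None,fx=2.5,fy=2.5))
    for q,h,n in zip(pads,(40,56,72,88),(31,42,52,62)):
        try:
            b=barrel(P,q,n/1e3+.009,.018); near=np.hypot(P[...,0]-q[0],P[...,1]-q[1])<.012
            print(cam,h,"off mm",((b[0]-q)*1e3).round(1),b[1],round(b[2]*1e3,2),"top z",np.nanmax(np.where(P[...,2]<.12,P[...,2],np.nan)[near]).round(4))
        except Exception as e: print(cam,h,e)
    print([(round(r["conf"],2),r["xyz"]) for r in env.spot_in(cam,"dropper")][:1])
print(env.observe()["time_s"])
```

```text
scene 40 off mm [-1.8  1.3] 127 0.88 top z 0.0517
scene 56 off mm [-1.8  0.6] 190 0.88 top z 0.0674
scene 72 off mm [-1.5  0.9] 244 1.0 top z 0.0831
scene 88 off mm [-0.4  0.3] 304 0.99 top z 0.0987
[(0.88, [0.5745, 0.406, 0.0407])]
top 40 off mm [-1.5  0.5] 19 0.59 top z 0.0565
top 56 off mm [-1.5 -0.1] 28 0.59 top z 0.0709
top 72 off mm [-1.2  0.1] 31 0.47 top z 0.0855
top 88 off mm [-0.  -0.3] 59 0.62 top z 0.1038
[]
39.4
```

View pics/s9.png

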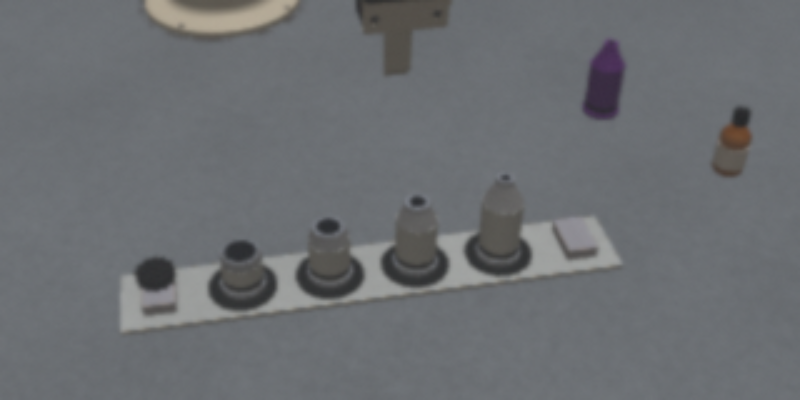

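The picture shows the four lenses upright and centred on their pads at crop (242,270), (330,255), (416,240) and (501,225), rising in height away from the knob at (156,275). The bottle at (733,145) and the purple copy at (604,80) are untouched, and the gripper is clear.

```bash
python3 -c "
from rig import env
print(env.close_job())"
```

```text
the job is handed in; nothing more can be done
None
```

All four objectives are standing on the rail in the order 40, 56, 72, 88 mm, starting from the thumb-knob end, and the job is handed in. It took about 39 s of the 112 s allowed. `close_job` gives no verdict, so the result rests on my own checks below.

- **Position:** in both the scene and top cameras, each objective's axis is within about 2.3 mm of its pad centre (the limit is 12 mm).
- **Upright and height:** all four look upright in the last picture. The scene camera put their tops 1.5–3 mm above the expected height, and the top camera read 4.5–7.5 mm above it. I took this as camera error: each was let go within about 1 mm of its pad, and the scene readings match standing on it.
- **Bottle:** it had not moved noticeably in the scene camera (within 3 mm of the first reading). The detector did not find it in the last top picture, so that check comes from one camera only.
- **Purple look-alike and gripper:** I never handled the purple copy. The gripper is open and well clear of everything.

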